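Index the button carousel and hold up the red pot

ROBOT

A 6-joint arm with a two-finger parallel gripper is mounted at the origin on the work surface. World frame = base frame: x ahead of the robot, y to its left, z up, the work surface at z = 0. Lengths are in mm, angles in rad, forces in N, time in s.
With the tool pointing down it reaches from about 400 to 925 mm from the base axis. Payload 12.5 kg.
Tool frame: the origin (TCP) lies midway between the tips of the shut fingers; the grasp point (between the pads) lies 19 mm behind it; z points along the fingers, y is the line along which they close (so a half turn about z gives the same grasp; the last joint's range is limited). The gripper opens to 95 mm and grips with 3 to 60 N. Pads are 20 mm wide; open, the fingers measure 119 mm over their backs; the gripper's body (75 mm by 180 mm) begins 59 mm behind the grasp point.
Start: joints at [-1.326, 0.491, 1.559, -0, 1.092, -0.106], TCP at [214.804, -586.946, 214.661] pointing down, gripper open.
Joint ranges: [-3.1, 3.1], [-0.84, 2.19], [0.05, 2.79], [-1.13, 4.28], [0.06, 2.93], [-2.69, 2.69]. Speed limits (rad/s): [2.22, 2.22, 2.79, 3.14, 3.14, 3.14].

INTERFACE

Orientations are given as [roll, pitch, yaw] about the fixed x, y, z axes, in that order (R = Rz(yaw) Ry(pitch) Rx(roll)).
In Python, from cell import env gives the robot as it stands.
- The arm moves only by the tool arm_command, never from a script. Its argument "targets" is a list of rows, each a list of 5 numbers: the shift along the tool's x, y, z in mm, then the turn about the tool's z in degrees, then the opening, from 0 (shut) to 1 (fully open). In form: [[tx, ty, tz, roll, fingers], ...]. A call has 1 to 5 rows; each row is the pose to reach, as a shift and turn from the pose commanded when the call began, along the tool's axes at that moment; what a row does not reach only later rows make up. A row lasts 1/10 s, in which the tool goes at most 50 mm and 8.59 degrees, less where a joint would pass 70% of its speed; a pose out of reach is approached as far as the arm can. A call with a gripper value outside its range is refused whole. The fingers move at their own pace and stop on an object; the grip force is fixed at half the most. Time passes only in rows, so rows that repeat a pose let the fingers close. It gives the time, the measured TCP pose, the force, the opening and the grip force at its end, in the units of the state.
- env.state(): the state, without advancing time (a new reading comes with each control period).
- env.read_camera(name): name is "scene" or "top" or "wrist"; returns a dict with "frame" (480x640x3 uint8, red, green, blue), "vertical_fov" (degrees; the focal length in pixels is half the picture's height over the tangent of half this angle, whatever the lens; pixels are square), "cx", "cy" (the principal point, pixels), "k1" (the pictures are not rectified: a ray, as slopes to the right and down, at radius r is drawn at 1 + k1 r^2 times it, then the intrinsics apply), "world_from_camera" (4x4, takes a point from camera to world coordinates); the wrist camera has in their place "hand_eye" (4x4, takes a point from camera to tool coordinates, whose origin is the TCP and whose axes are the flange's). Camera axes: x right, y down, z forward; pixel columns grow to the right and rows downward; lengths in mm; the calibration is good to about 2 mm. A picture is of the moment at which its call begins: read the wrist's pose just before it. There is no depth.
- env.job_done(): hands the job in; it is judged then, once.
The state is a dict: "t": time; "joints": joint angles; "qvel": joint speeds; "tau": joint torques, N m; "eef_pos": TCP position; "tcp_rot": TCP orientation; "ft_force": force on the tool from outside, world axes, zero at the start; "moment": the same for the moment, N m; "opening": opening from 0.0 (shut) to 1.0 (fully open); "grip_force": force on a finger pad.
Only numpy, scipy, OpenCV 4.12 (cv2) and the standard library are available. Lean on these libraries where they do the work, as an engineer would, in place of code of your own. Each camera call takes 0.05 s, during which the arm holds its last target. There are 200 camera calls.

TASK

Turn the button carousel by the black bar knob in its middle, one click, so that the red pot comes to the opening at the front and the turntable settles in its click. Then take the red pot by its knob, lift it out through the opening until it hangs about 10 cm above the turntable, over the opening, level and still, and finish while holding it there. Keep the other pots standing in their places on the turntable, and leave the black tray and the thread spool alone.

Things in the scene. Friction and masses are not known exactly. Their poses are not given: they have to be found in the camera images.
- carousel: Fixed carousel stand: white square base 370 x 370 mm, 20 mm thick, with four corner posts (10 mm thick, at x, y = +-175 mm). Origin on the bench under the middle of the base, on the turntable's axis; z up, -x points to the front, where the opening is. The light grey turntable (radius 168 mm) has its top 50 mm above the bench and six places for pots, 60 degrees apart, 125 mm from the axis.
- axis (a point): Fixed point on the turntable's axis, 155 mm above the bench, axes as the stand's. A clear flat dust cover, 3 mm thick, its top 150 mm above the bench, is fixed on the posts. It is U-shaped, 360 x 360 mm: open where |y| < 80 mm and x < 70 mm (from the front to just behind the bar knob), closed elsewhere, 7 mm above the knobs of the pots under it.
- turntable (a joint): Turntable angle (rad), positive anticlockwise seen from above; 0 at the start. Clicks (detents) at -1.047, 0, +1.047; stops at +-1.2. A light spring (at most about 0.1 N m, plus drag) pulls it into the nearest click; past half-way (0.52 rad) it goes on to the next by itself. A pot beside the opening at carousel y > 0 needs +1.047, at y < 0 needs -1.047.
- bar_knob (a point): Centre of the turntable's black bar knob, on its axis, 155 mm above the bench; turns with the turntable. The bar is 50 mm long along this point's x (at the start along the carousel's x), 14 mm thick along y, 30 mm high (top 170 mm above the bench), on a round shaft 12 mm thick. Grip it across its thickness from above and twist.
- bay (a point): Fixed point on the turntable's top (50 mm above the bench) at the middle of the front opening: where the centre of the red pot's underside must come. 125 mm from the axis, towards the carousel's -x.
- red_center (a point): Red pot of buttons (stuck fast), 0.10 to 0.21 kg. Tub 70 mm across, 45 mm high; from its middle rises a 12 mm stem with a round red knob 24 mm across, 24 mm high, top 90 mm above the underside. Point on its axis 45 mm above the underside; the knob's middle is 33 mm above it. z is the pot's axis, upright. Starts standing loose beside the opening, left or right, under the cover.
- blue_center (a point): Blue-coloured pot of buttons, the same build and size as the red one: a bystander that rides on the turntable. Point at its centre, 45 mm above its underside. It starts at the place on the other side of the opening.
- yellow_center (a point): Yellow-coloured pot of buttons, the same build and size as the red one: a bystander that rides on the turntable. Point at its centre, 45 mm above its underside. It starts at the opening or at the place opposite it, at the back.
- green_center (a point): Green-coloured pot of buttons, the same build and size as the red one: a bystander that rides on the turntable. Point at its centre, 45 mm above its underside. It starts at the back or at the opening, where the yellow one is not.
- tray_center (a point): Loose black tray with scraps and tweezers, 130 x 100 x 18 mm, on the bench beside the carousel; point at its centre, half-way up. Bystander.
- spool_center (a point): Loose wooden thread spool with purple thread, 40 mm across, 50 mm high, standing on the bench at the other side of the carousel; point at its centre. Bystander.
Mind the look-alikes: they are no part of the job. Of the things that look like the part that bears red_center, the smaller one is meant. Of the things that look like the part that bears blue_center, the larger one is meant.

How it is judged:
By the outcome, as a careful person would: the job done as asked, in the order asked, and still so for the second after the job is handed in, while the arm keeps its last pose, push and grip.
It also fails if it takes over 51 s, if anything falls off the work surface, if the arm or the gripper's body presses on something with over 40 N, if the wrist force passes 120 N, or if a joint passes its speed limit or range.

## Working session

There is one attempt and no reset: what is moved stays moved. The work goes in short steps, Python scripts to look and compute and a tool call to move; the robot and the scene stay as the last step left them, time stands still between calls to the robot, and variables do not carry over. Pictures are saved under pics/ and viewed, at most 10 in all, crops included, and the job is handed in when it is done.

Besides the shell and the picture viewer there is one more tool, called after "Request:" as name(argument=value, ...) on one line, values as JSON. arm_command: Moves the arm, as the interface text tells. Its arguments: {"type":"object","properties":{"targets":{"type":"array","items":{"type":"array","items":{"type":"number"}}}},"required":["targets"]}

```bash
mkdir -p pics; cat > h.py <<'E'
import numpy as np,cv2
from cell import env
def K(c):
    f=240/np.tan(np.radians(c["vertical_fov"])/2); return f
def cam(name,save):
    c=env.read_camera(name); cv2.imwrite(save,c["frame"][:,:,::-1]); return c
def ray(c,u,v,T):
    f=K(c); d=np.array([(u-c["cx"])/f,(v-c["cy"])/f]); s=d.copy()
    for _ in range(20): s=d/(1+c["k1"]*(s@s))
    return T[:3,3],T[:3,:3]@np.array([s[0],s[1],1])
def onz(c,u,v,z,T=None):
    o,d=ray(c,u,v,c["world_from_camera"] if T is None else T); return o+d*(z-o[2])/d[2]
E
python3 - <<'E'
from h import *
import pickle
for n in("top","scene"):
    c=cam(n,f"pics/{n}0.png"); pickle.dump(c,open(n+".pkl","wb"))
    print(n,{k:v for k,v in c.items() if k!="frame"})
print(env.state())
E
```

```text
top {'vertical_fov': 54.00925035114033, 'cx': 317.7939203392873, 'cy': 247.10016955481802, 'k1': -0.028072907271266163, 'world_from_camera': array([[-5.61778476e-02, -9.74073175e-01,  2.19147211e-01,
         3.24181154e+02],
       [-9.98416211e-01,  5.54714830e-02, -9.37995174e-03,
         6.26143058e+01],
       [-3.01966140e-03, -2.19327073e-01, -9.75646717e-01,
         1.05344879e+03],
       [ 0.00000000e+00,  0.00000000e+00,  0.00000000e+00,
         1.00000000e+00]])}
scene {'vertical_fov': 49.756038576926294, 'cx': 328.0941404342953, 'cy': 232.86731149660946, 'k1': -0.09245699144866709, 'world_from_camera': array([[-6.26728479e-01,  4.74037701e-01, -6.18465579e-01,
         1.27708018e+03],
       [ 7.79221115e-01,  3.76072556e-01, -5.01381976e-01,
         6.75719765e+02],
       [-5.08602807e-03, -7.96151801e-01, -6.05075567e-01,
         8.51714391e+02],
       [ 0.00000000e+00,  0.00000000e+00,  0.00000000e+00,
         1.00000000e+00]])}
{'t': 0.1, 'joints': array([-1.32562302e+00,  4.91490830e-01,  1.55936753e+00, -1.02301695e-05,
        1.09171618e+00, -1.05567727e-01]), 'qvel': array([ 0.00114579, -0.00135441, -0.00202532, -0.00101356,  0.00098003,
        0.00102973]), 'tau': array([ 3.33039141e-03, -6.13623691e+01, -2.58605361e+01,  6.94497395e-02,
        4.70244011e-02, -5.37467065e-05]), 'eef_pos': array([ 214.73304026, -586.73105932,  214.13266211]), 'tcp_rot': array([-3.14061527e+00, -9.44402217e-05,  3.50745709e-01]), 'ft_force': array([ 0.55512129, -0.61696601, -0.20549305]), 'moment': array([-0.01886648, -0.03810935,  0.01097139]), 'grip_force': 0.0, 'opening': 0.9982247647116048}
```

View pics/top0.png

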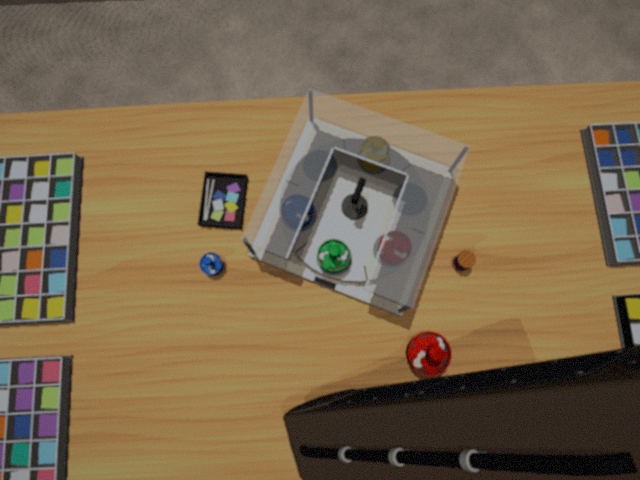

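View pics/scene0.png

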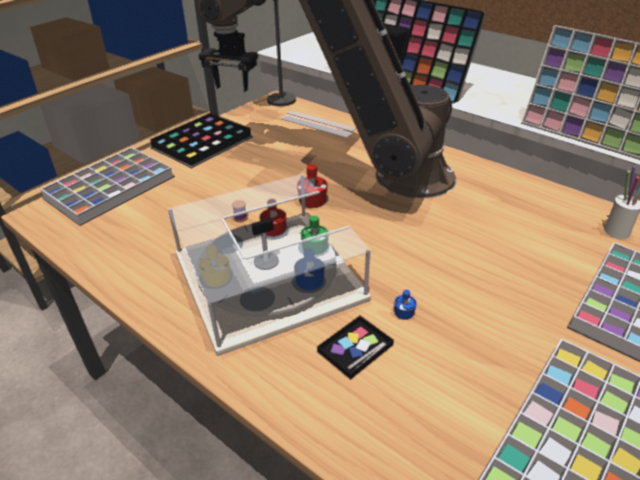

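Red candidates (top view): the pot under the cover at (393,248), and the bigger one on the bench at (429,354). The smaller one, standing on the turntable beside the opening, is meant. Blue candidates: (297,211) on the turntable and a small one on the bench at (211,264); the larger one, on the turntable, is meant. Enlarging to confirm and measure.

```bash
python3 - <<'E'
import cv2
i=cv2.imread("pics/top0.png")[80:390,190:490]
i=cv2.resize(i,(580,599),interpolation=cv2.INTER_CUBIC); cv2.imwrite("pics/crop1.png",i)
E
```

```text
(no output)
```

View pics/crop1.png

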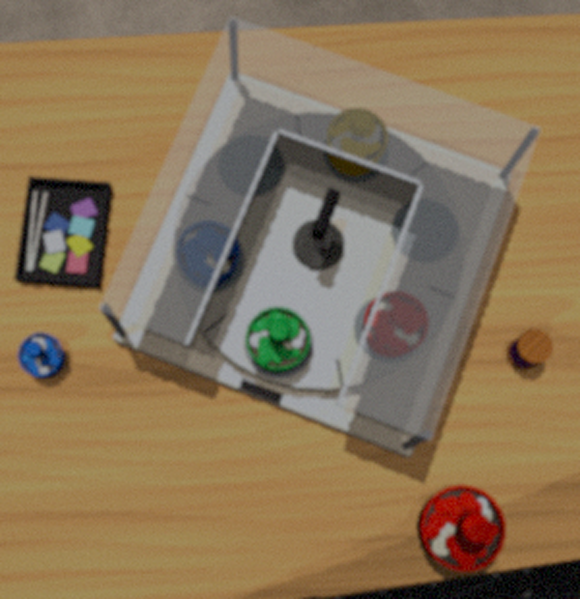

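The crop confirms it: the smaller red pot is under the cover at crop (392,322) (carousel y<0, so −1.047, clockwise). The bar's top runs from (333,192) to (320,236), green's knob is at (285,324), and the cover's corners are at about (233,22), (537,130), (410,450) and (105,308).

```bash
python3 - <<'E'
from h import *
import pickle
c=pickle.load(open("top.pkl","rb")); s=300/580
P=lambda u,v,z: onz(c,190+u*s,80+v*s,z)
q=[P(*p,150) for p in((233,22),(537,130),(410,450),(105,308))]
for p in q: print(p.round(0))
print("mean",np.mean(q,0)); 
for a,b in((3,0),(2,1)): d=q[b]-q[a]; print(np.degrees(np.arctan2(d[1],d[0])),np.linalg.norm(d))
for a,b in((3,2),(0,1)): d=q[b]-q[a]; print(np.degrees(np.arctan2(d[1],d[0]))+90,np.linalg.norm(d))
a,b=P(320,236,170),P(333,192,170); d=b-a; print("bar",a,b,(a+b)/2,np.degrees(np.arctan2(d[1],d[0])))
print("green",P(285,322,140),"cover back edge",P(280,133,150),P(422,183,150),"spool",P(533,345,50))
E
```

```text
[868.  50. 150.]
[ 721. -268.  150.]
[390. -99. 150.]
[551. 198. 150.]
mean [632.41675806 -29.81241203 150.        ]
-25.015922105029006 349.2994030712281
-26.98422427851068 371.8751579949958
-28.48178201923801 338.37681274693495
-24.705331748318798 350.5357171494483
bar [608.97363904 -24.99726267 170.        ] [655.51960205 -41.86757228 170.        ] [632.24662054 -33.43241747 170.        ] -19.922749703090258
green [528.25550781  14.81957888 140.        ] cover back edge [732.91545877   7.10755033 150.        ] [ 667.79111918 -138.78101715  150.        ] spool [ 506.00297021 -266.93483496   50.        ]
```

Request:
arm_command(targets=[[584, -379, -86, 0, 1], [584, -379, -86, 0, 1], [584, -379, -86, 0, 1], [584, -379, -86, 0, 1], [584, -379, -86, 0, 1]])

```text
t: 0.6
eef_pos: [364.6, -386.8, 245.4]
tcp_rot: [-3.141, 0.0, 0.35]
ft_force: [0.2, -0.6, 0.0]
opening: 1.0
grip_force: 0.0
```

```bash
cat >> h.py <<'E'
def go(x,y,z,yawdeg):
    s=env.state(); p=s["eef_pos"]; w=s["tcp_rot"][2]; d=np.array([x,y,z])-p
    r=-((yawdeg-np.degrees(w)+180)%360-180)
    print("t",s["t"],"pos",p.round(1),"yaw",np.degrees(w).round(1),"rot",s["tcp_rot"].round(3),"op",round(s["opening"],3),"grip",round(s["grip_force"],1),"F",s["ft_force"].round(1))
    print("shift",np.round([d[0]*np.cos(w)+d[1]*np.sin(w),d[0]*np.sin(w)-d[1]*np.cos(w),-d[2],r],1))
E
python3 -c "
from h import *
go(633,-31,300,155)"
```

```text
t 0.6 pos [ 364.6 -386.8  245.4] yaw 20.1 rot [-3.141  0.     0.35 ] op 1.0 grip 0.0 F [ 0.2 -0.6  0. ]
shift [ 374.2 -242.   -54.6 -134.9]
```

Works as expected. Continuing, then turning.

Request:
arm_command(targets=[[374, -242, -55, 0, 1], [374, -242, -55, 0, 1], [374, -242, -55, 0, 1], [374, -242, -55, 0, 1], [374, -242, -55, 0, 1]])

```text
t: 1.1
eef_pos: [514.0, -188.5, 276.1]
tcp_rot: [-3.142, 0.0, 0.351]
ft_force: [0.7, -0.7, 0.3]
opening: 0.998
grip_force: 0.0
```

```bash
python3 -c "
from h import *
go(633,-31,300,155)"
```

```text
t 1.1 pos [ 514.  -188.5  276.1] yaw 20.1 rot [-3.142  0.     0.351] op 0.998 grip 0.0 F [ 0.7 -0.7  0.3]
shift [ 165.9 -107.   -23.9 -134.9]
```

Request:
arm_command(targets=[[166, -107, -24, -8, 1], [166, -107, -24, -16, 1], [166, -107, -24, -24, 1], [166, -107, -24, -32, 1], [166, -107, -24, -40, 1]])

```text
t: 1.6
eef_pos: [634.6, -28.5, 299.6]
tcp_rot: [3.141, -0.001, 1.059]
ft_force: [-0.6, -1.0, 0.3]
opening: 1.0
grip_force: 0.0
```

Request:
arm_command(targets=[[0, 0, 0, -8, 1], [0, 0, 0, -16, 1], [0, 0, 0, -24, 1], [0, 0, 0, -32, 1], [0, 0, 0, -40, 1]])

```text
t: 2.1
eef_pos: [632.1, -32.8, 299.5]
tcp_rot: [-3.141, -0.0, 1.753]
ft_force: [0.9, 0.3, -0.4]
opening: 0.999
grip_force: 0.0
```

Request:
arm_command(targets=[[0, 0, 0, -8, 1], [0, 0, 0, -16, 1], [0, 0, 0, -24, 1], [0, 0, 0, -32, 1], [0, 0, 0, -40, 1]])

```text
t: 2.6
eef_pos: [632.1, -32.9, 299.5]
tcp_rot: [-3.141, -0.001, 2.451]
ft_force: [0.3, -0.7, -0.7]
opening: 1.002
grip_force: 0.0
```

Request:
arm_command(targets=[[0, 0, 0, -8, 0.6], [0, 0, 0, -15, 0.6], [0, 0, 0, -15, 0.6], [0, 0, 0, -15, 0.6]])

```text
t: 3.0
eef_pos: [632.2, -32.8, 299.7]
tcp_rot: [-3.141, -0.0, 2.703]
ft_force: [0.3, 0.3, -0.1]
opening: 0.72
grip_force: 0.0
```

```bash
python3 -c "
from h import *
import pickle
go(633,-31,300,155)
s=env.state(); c=cam('wrist','pics/w1.png'); pickle.dump((s,c),open('w1.pkl','wb')); print(c['hand_eye'],c['vertical_fov'])"
```

```text
t 3.0 pos [632.2 -32.8 299.7] yaw 154.9 rot [-3.141 -0.     2.703] op 0.72 grip 0.0 F [ 0.3  0.3 -0.1]
shift [ 0.1  2.  -0.3 -0.1]
[[-2.52320440e-04 -9.60356971e-01 -2.78773069e-01  7.83145369e+01]
 [ 9.99999945e-01 -3.02178721e-04  1.35877598e-04  1.36214024e-01]
 [-2.14730288e-04 -2.78773019e-01  9.60356995e-01 -1.69631689e+02]
 [ 0.00000000e+00  0.00000000e+00  0.00000000e+00  1.00000000e+00]] 62.18424783991949
```

View pics/w1.png

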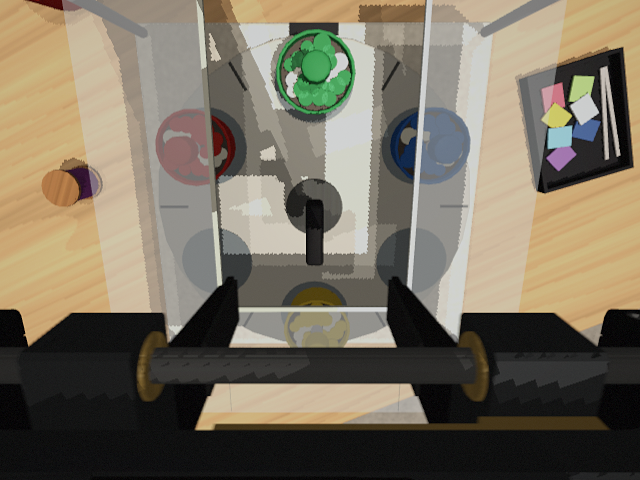

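The wrist view shows the bar top from about (315,200) to (315,265), lined up with the tool, green's knob at (316,66), red at (188,150) under the cover, and blue at (432,146).

```bash
python3 -c "
from h import *
import pickle
from scipy.spatial.transform import Rotation as R
s,c=pickle.load(open('w1.pkl','rb'))
T=np.eye(4); T[:3,:3]=R.from_euler('xyz',s['tcp_rot']).as_matrix(); T[:3,3]=s['eef_pos']; T=T@c['hand_eye']
W=lambda u,v,z:onz(c,u,v,z,T)
a,b,g=W(315,200,170),W(315,265,170),W(316,66,140)
m=(a+b)/2; ang=lambda d:np.degrees(np.arctan2(d[1],d[0]))
print('bar',m,np.linalg.norm(b-a),ang(b-a),'green',g,np.linalg.norm(m-g),ang(m-g),W(188,150,140),W(432,146,140))
go(m[0],m[1],142,155)"
```

```text
bar [636.64649065 -32.49495255 170.        ] 52.52878722683614 -25.01524925901755 green [524.24064052  21.01369524 140.        ] 128.05565404349437 -25.455887341333963 [537.24863307 -99.30775055 140.        ] [618.10109029  80.56679152 140.        ]
t 3.05 pos [632.2 -32.9 299.7] yaw 154.9 rot [-3.141 -0.     2.704] op 0.677 grip 0.0 F [-0.   0.8  0.6]
shift [-3.800e+00  2.200e+00  1.577e+02 -1.000e-01]
```

Request:
arm_command(targets=[[-4, 2, 45, 0, 0.5], [-4, 2, 90, 0, 0.5], [-4, 2, 125, 0, 0.5], [-4, 2, 145, 0, 0.5], [-4, 2, 158, 0, 0.5]])

```text
t: 3.55
eef_pos: [636.2, -32.7, 140.0]
tcp_rot: [-3.141, -0.002, 2.705]
ft_force: [-0.6, -1.3, 0.5]
opening: 0.501
grip_force: 0.0
```

Request:
arm_command(targets=[[0, 0, 0, 0, 0.5], [0, 0, 0, 0, 0], [0, 0, 0, 0, 0], [0, 0, 0, 0, 0], [0, 0, 0, 0, 0]])

```text
t: 4.05
eef_pos: [637.0, -32.8, 142.7]
tcp_rot: [3.141, 0.001, 2.707]
ft_force: [0.2, 0.1, 0.2]
opening: 0.222
grip_force: 0.0
```

Request:
arm_command(targets=[[0, 0, 0, 0, 0], [0, 0, 0, 0, 0], [0, 0, 0, 0, 0], [0, 0, 0, 0, 0]])

```text
t: 4.45
eef_pos: [636.6, -33.4, 142.4]
tcp_rot: [-3.141, 0.0, 2.707]
ft_force: [-3.0, -3.7, 3.7]
opening: 0.148
grip_force: 30.0
```

Request:
arm_command(targets=[[0, 0, 0, 2, 0], [0, 0, 0, 5, 0], [0, 0, 0, 8, 0], [0, 0, 0, 12, 0], [0, 0, 0, 16, 0]])

```text
t: 4.95
eef_pos: [636.9, -32.9, 142.4]
tcp_rot: [3.141, 0.001, 2.425]
ft_force: [0.1, -0.0, 3.2]
opening: 0.145
grip_force: 30.0
```

Request:
arm_command(targets=[[0, 0, 0, 4, 0], [0, 0, 0, 8, 0], [0, 0, 0, 12, 0], [0, 0, 0, 16, 0], [0, 0, 0, 20, 0]])

```text
t: 5.45
eef_pos: [637.5, -32.5, 142.4]
tcp_rot: [3.14, 0.001, 2.076]
ft_force: [4.0, 2.1, 1.6]
opening: 0.148
grip_force: 30.0
```

Request:
arm_command(targets=[[0, 0, 0, 4, 0], [0, 0, 0, 8, 0], [0, 0, 0, 12, 0], [0, 0, 0, 15, 0], [0, 0, 0, 18, 0]])

```text
t: 5.95
eef_pos: [638.1, -32.3, 142.4]
tcp_rot: [3.138, 0.0, 1.762]
ft_force: [7.7, 4.0, 0.2]
opening: 0.146
grip_force: 30.0
```

Request:
arm_command(targets=[[0, 0, 0, 3, 0], [0, 0, 0, 5, 0], [0, 0, 0, 6, 0], [0, 0, 0, 6, 0], [0, 0, 0, 6, 0]])

```text
t: 6.45
eef_pos: [638.2, -32.3, 142.4]
tcp_rot: [3.138, -0.0, 1.66]
ft_force: [7.7, 3.9, -0.2]
opening: 0.148
grip_force: 30.0
```

Request:
arm_command(targets=[[0, 0, 0, 0, 0.1], [0, 0, 0, 0, 0.2], [0, 0, 0, 0, 0.3], [0, 0, 0, 0, 0.4], [0, 0, 0, 0, 0.5]])

```text
t: 6.95
eef_pos: [636.6, -32.8, 141.9]
tcp_rot: [-3.141, 0.0, 1.66]
ft_force: [-0.1, -0.4, -0.6]
opening: 0.396
grip_force: 0.0
```

Request:
arm_command(targets=[[0, 0, 0, 0, 0.5], [0, 0, -30, 0, 0.5], [0, 0, -70, 0, 0.5], [0, 0, -115, 0, 0.5], [0, 0, -158, 0, 0.5]])

```text
t: 7.45
eef_pos: [636.4, -32.8, 301.8]
tcp_rot: [-3.142, 0.0, 1.66]
ft_force: [0.2, 0.1, -0.1]
opening: 0.499
grip_force: 0.0
```

Request:
arm_command(targets=[[0, 0, 0, 0, 0.5], [0, 0, 0, 0, 0.5], [0, 0, 0, 0, 0.5]])

```text
t: 7.75
eef_pos: [636.3, -32.7, 298.6]
tcp_rot: [-3.14, -0.0, 1.66]
ft_force: [-1.4, 0.4, -0.7]
opening: 0.502
grip_force: 0.0
```

```bash
python3 -c "
from h import *
import pickle
s=env.state(); c=cam('wrist','pics/w2.png'); pickle.dump((s,c),open('w2.pkl','wb')); go(523,21,300,95)"
```

```text
t 7.8 pos [636.3 -32.7 298.3] yaw 95.1 rot [-3.139e+00 -1.000e-03  1.660e+00] op 0.499 grip 0.0 F [-0.2 -0.5  0.1]
shift [ 6.360e+01 -1.081e+02 -1.700e+00  1.000e-01]
```

View pics/w2.png

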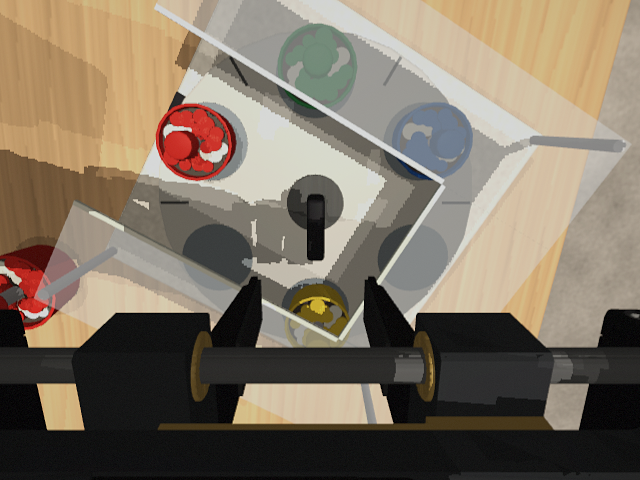

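The table has turned one click: red stands in the opening with its knob at (181,146), the bar is vertical at (316,195)-(316,260), and green, blue and yellow are still in their places.

```bash
python3 -c "
from h import *
import pickle
from scipy.spatial.transform import Rotation as R
s,c=pickle.load(open('w2.pkl','rb'))
T=np.eye(4); T[:3,:3]=R.from_euler('xyz',s['tcp_rot']).as_matrix(); T[:3,3]=s['eef_pos']; T=T@c['hand_eye']
W=lambda u,v,z:onz(c,u,v,z,T)
k=W(181,146,140);a,b=W(316,195,170),W(316,260,170); d=b-a
print(k,(a+b)/2,np.degrees(np.arctan2(d[1],d[0])),np.linalg.norm(k-(a+b)/2))
go(k[0],k[1],250,95)"
```

```text
[525.65867723  19.03400877 140.        ] [639.16643235 -31.63272189 170.        ] -84.77473384480257 127.87152954489214
t 7.8 pos [636.3 -32.7 298.3] yaw 95.1 rot [-3.139e+00 -1.000e-03  1.660e+00] op 0.499 grip 0.0 F [-0.2 -0.5  0.1]
shift [ 6.140e+01 -1.056e+02  4.830e+01  1.000e-01]
```

Request:
arm_command(targets=[[20, -35, 10, 0, 0.5], [45, -75, 30, 0, 0.5], [62, -107, 50, 0, 0.5], [62, -107, 50, 0, 0.5], [62, -107, 50, 0, 0.5]])

```text
t: 8.3
eef_pos: [524.5, 19.7, 249.4]
tcp_rot: [-3.141, -0.0, 1.66]
ft_force: [0.3, -0.5, 0.5]
opening: 0.502
grip_force: 0.0
```

```bash
python3 -c "
from h import *
import pickle
from scipy.spatial.transform import Rotation as R
s=env.state(); c=cam('wrist','pics/w3.png'); T=np.eye(4); T[:3,:3]=R.from_euler('xyz',s['tcp_rot']).as_matrix(); T[:3,3]=s['eef_pos']; T=T@c['hand_eye']
p=np.linalg.inv(T)@np.array([524,19.5,140,1]); f=K(c); print('expect knob px',c['cx']+f*p[0]/p[2],c['cy']+f*p[1]/p[2])
go(524,19.5,109,95)"
```

```text
expect knob px 311.2255652676409 236.07930016478363
t 8.35 pos [525.4  19.3 249.8] yaw 95.1 rot [3.141 0.    1.66 ] op 0.5 grip 0.0 F [ 0.2 -0.2  0. ]
shift [ 3.000e-01 -1.400e+00  1.408e+02  1.000e-01]
```

View pics/w3.png

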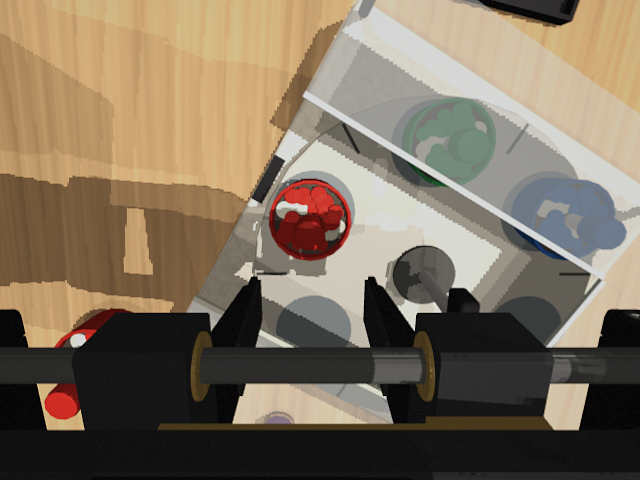

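The red knob is at (311,234), as predicted (311,236). Going down on it and gripping.

Request:
arm_command(targets=[[0, -1, 40, 0, 0.5], [0, -1, 80, 0, 0.5], [0, -1, 110, 0, 0.5], [0, -1, 130, 0, 0.5], [0, -1, 140, 0, 0.5]])

```text
t: 8.85
eef_pos: [524.3, 18.9, 108.0]
tcp_rot: [-3.14, -0.0, 1.659]
ft_force: [0.0, 0.6, 0.7]
opening: 0.498
grip_force: 0.0
```

Request:
arm_command(targets=[[0, 0, 0, 0, 0.5], [0, 0, 0, 0, 0.35], [0, 0, 0, 0, 0.2], [0, 0, 0, 0, 0.1], [0, 0, 0, 0, 0]])

```text
t: 9.35
eef_pos: [523.8, 19.4, 110.5]
tcp_rot: [3.141, 0.0, 1.66]
ft_force: [-0.3, 0.2, -0.4]
opening: 0.246
grip_force: 30.0
```

Request:
arm_command(targets=[[0, 0, 0, 0, 0], [0, 0, 0, 0, 0], [0, 0, 0, 0, 0], [0, 0, 0, 0, 0]])

```text
t: 9.75
eef_pos: [523.8, 19.4, 110.4]
tcp_rot: [3.141, 0.0, 1.66]
ft_force: [-1.8, 0.4, 5.7]
opening: 0.246
grip_force: 30.0
```

Request:
arm_command(targets=[[0, 0, -4, 0, 0], [0, 0, -12, 0, 0], [0, 0, -22, 0, 0], [0, 0, -34, 0, 0], [0, 0, -46, 0, 0]])

```text
t: 10.25
eef_pos: [523.7, 19.4, 157.2]
tcp_rot: [3.141, 0.0, 1.66]
ft_force: [1.2, 0.7, -1.2]
opening: 0.25
grip_force: 30.0
```

Request:
arm_command(targets=[[0, 0, -12, 0, 0], [0, 0, -24, 0, 0], [0, 0, -36, 0, 0], [0, 0, -46, 0, 0], [0, 0, -54, 0, 0]])

```text
t: 10.75
eef_pos: [523.7, 19.4, 210.9]
tcp_rot: [3.141, 0.0, 1.66]
ft_force: [0.3, 0.1, -1.7]
opening: 0.246
grip_force: 30.0
```

Request:
arm_command(targets=[[0, 0, 0, 0, 0], [0, 0, 0, 0, 0], [0, 0, 0, 0, 0], [0, 0, 0, 0, 0], [0, 0, 0, 0, 0]])

```text
t: 11.25
eef_pos: [523.6, 19.4, 209.6]
tcp_rot: [-3.141, -0.0, 1.66]
ft_force: [-0.5, -0.1, -1.7]
opening: 0.249
grip_force: 30.0
```

Request:
arm_command(targets=[[0, 0, 0, 0, 0], [0, 0, 0, 0, 0], [0, 0, 0, 0, 0], [0, 0, 0, 0, 0], [0, 0, 0, 0, 0]])

```text
t: 11.75
eef_pos: [523.7, 19.4, 209.9]
tcp_rot: [3.142, 0.0, 1.66]
ft_force: [0.3, 0.3, -2.1]
opening: 0.249
grip_force: 30.0
```

```bash
python3 -c "
from h import *
c=cam('scene','pics/s2.png'); f=c['frame'][120:370,130:430,::-1]; cv2.imwrite('pics/s2c.png',cv2.resize(f,(720,600),interpolation=cv2.INTER_CUBIC))
go(523,21,210,95)"
```

```text
t 11.8 pos [523.6  19.4 209.9] yaw 95.1 rot [3.142 0.    1.66 ] op 0.249 grip 30.0 F [-0.8  1.  -1.6]
shift [ 1.6 -0.5 -0.1  0.1]
```

View pics/s2c.png

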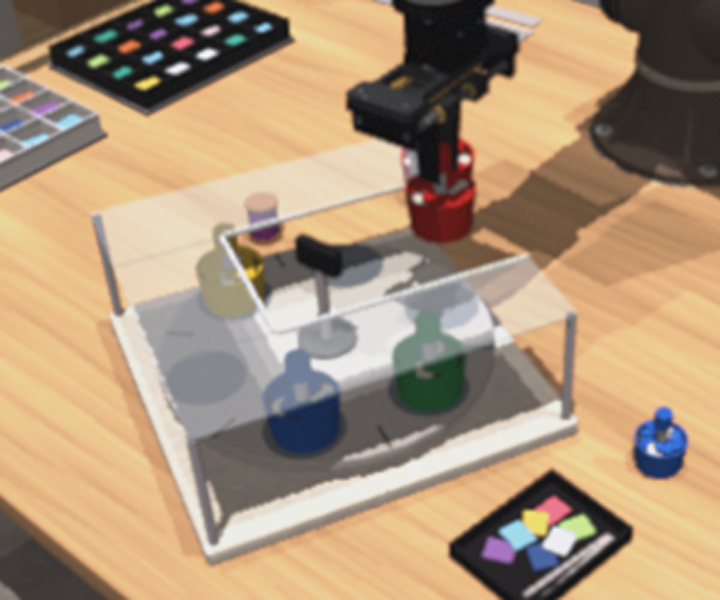

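The red pot hangs level at crop (440,205) above the opening. Blue (302,400), green (430,365), yellow (230,270), the tray and the spool are all in place. Handing in.

```bash
python3 -c "
from cell import env
print(env.job_done())"
```

```text
the job is handed in; nothing more can be done
None
```

The carousel is turned one click (−60°) and settled. The red pot is held level and still about 10 cm above the turntable over the opening; the other pots, tray and spool are in place, and the job was handed in at 11.8 s.

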